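# Seat the mask frame on the pins of its loading stand

## Robot

A 6-joint arm with a two-finger parallel gripper is mounted at the origin on the work surface. World frame = base frame: x ahead of the robot, y to its left, z up, the work surface at z = 0. Lengths are in m, angles in rad, forces in N, time in s.
With the tool pointing down it reaches from about 0.3 to 1 m from the base axis. Payload 5.1 kg.
Tool frame: the origin (TCP) lies at the centre of the arm's flange, where the gripper is bolted on; the fingertips stand 190 mm ahead of it and the grasp point (between the pads) lies 171 mm ahead of it (arm.hold_point_z is the distance from the TCP to the grasp point, in m); z points along the fingers, y is the direction in which the jaws open and shut (so a half turn about z gives the same grasp; the last joint's range is limited). The gripper opens to 95 mm and grips with 3 to 60 N. Pads are 20 mm wide; open, the fingers measure 119 mm over their backs; the gripper's body (75 mm by 180 mm) begins 59 mm behind the grasp point.
Start: joints at [1.1, 0.124, 1.65, -0, 1.367, -0.083], TCP at [0.246, 0.602, 0.405] pointing down, gripper open.
Joint ranges: [-2.61, 2.61], [-1.02, 2.33], [0.03, 2.71], [-1.35, 4.49], [0.32, 2.68], [-2.91, 2.91]. Speed limits (rad/s): [2.57, 2.57, 3.14, 3.14, 3.14, 3.14].

## Interface

Orientations are given as [roll, pitch, yaw] about the fixed x, y, z axes, in that order (R = Rz(yaw) Ry(pitch) Rx(roll)).
In Python, from cell import arm gives the robot as it stands. The module is installed in compiled form; this text tells all that it offers.
- The arm moves only by the tool play_rows, never from a script. Its argument "deltas" is a list of rows, each an object with "delta_pos": the shift along the tool's x, y, z in m, a list of three; "twist": the turn, a rotation vector about the tool's x, y, z in degrees, a list of three; "grip": the opening in per cent of the stroke, from 0 (shut) to 100 (fully open). A call has 1 to 8 rows; each row is the pose to reach, as a shift and turn from the pose commanded when the call began, along the tool's axes at that moment; what a row does not reach only later rows make up. A row lasts 1/8 s, in which the tool goes at most 62.5 mm and 10.7 degrees, less where a joint would pass 70% of its speed; a pose out of reach is approached as far as the arm can. A call with a gripper value outside its range is refused whole. The fingers move at their own pace and stop on an object; "newtons" is the grip in N (left out, the last holds). Time passes only in rows, so rows that repeat a pose let the fingers close. It gives the time, the measured TCP pose, the force and the opening at its end, in the units of the state.
- arm.get_state(): the state, without advancing time (a new reading comes with each control period).
- arm.capture(name): name is "scene" or "top" or "wrist"; returns the picture (384x512x3 uint8, red, green, blue); there is no depth.
- arm.calibration(name): a dict with "intrinsics" (3x3 intrinsics, pixels), "position" and "attitude" of the camera in the world. Camera axes: x right, y down, z forward; pixel columns grow to the right and rows downward; lengths in m; the calibration is good to about 2 mm. A picture is of the moment at which its call begins: read the wrist's pose just before it. calibration takes no time and is no camera call; for the wrist camera it gives the pose at the moment of the call.
- arm.sign_off(): hands the job in, once; it reports no verdict.
The state is a dict: "time_s": time; "q": joint angles; "dq": joint speeds; "tau": joint torques, N m; "tcp_pos": TCP position; "orientation": TCP orientation; "force": force on the tool from outside, world axes, zero at the start; "wrist_torque": the same for the moment, N m; "gripper_width": opening from 0.0 (shut) to 1.0 (fully open).
Only numpy, scipy, OpenCV 4.12 (cv2) and the standard library are available. Lean on these libraries where they do the work, as an engineer would, in place of code of your own. Each camera call takes 0.05 s, during which the arm holds its last target.

## Task

The empty aluminium mask frame was set down askew on its black loading stand and is riding up on the two locating pins. Nudge it across with your fingertips, without lifting it, until its round hole and its slot both drop over their pins and it lies flat on the stand. Leave the wafer box, bottle, loupe and tweezers where they are, and move clear.

Things in the scene. Friction and masses are not known exactly. Their poses are not given: they have to be found in the camera images.
- stand: fixed loading stand: black plate 220 mm (x) by 280 mm (y), its top face 30 mm above the bench; origin under its centre at bench height, x away from the robot, z up. Two steel pins, 10 mm across with bullet noses, stand 7 mm above the top face at x = -55, y = +78 and -78 mm. White corner marks on the top outline the seated frame (centred and square)
- frame: loose aluminium plate, 150 mm (x) by 210 mm (y) by 8 mm, 0.5 kg, with a 100 mm round window; origin at the centre of its underside, z up. Seated, its origin lies 30 mm above the stand's, axes alike. At first it lies 16 to 28 mm too far in -x, up to 16 mm aside, turned up to 6 deg: its front (-x) rides on the pins, its back edge on the stand, tilted 4 deg, front edge 10 mm up
- frame_hole (a point): centre of the frame's round hole (12 mm across, right through) at the underside: x = -55 mm, y = +78 mm of the frame. It belongs on pin_round
- frame_slot (a point): centre of the frame's slot (12 mm in x by 20 mm in y, right through) at the underside: x = -55 mm, y = -78 mm of the frame. It belongs on pin_slot
- frame_back (a point): middle of the frame's back edge at the underside: x = +75 mm of the frame
- pin_round (a point): foot of the pin at +y of the stand, on the top face
- pin_slot (a point): foot of the pin at -y of the stand, on the top face
- wafer_box: closed round single-wafer box, black with an amber lid, 115 mm across, 16 mm high, on the bench behind the stand; origin under its centre; to be left alone
- bottle: small amber glass bottle with a black cap, 44 mm across, 85 mm tall, on the bench at the stand's -y side; origin under its centre; to be left alone
- loupe: black eye loupe, 36 mm across, 38 mm tall, on the bench at the stand's +y side; origin under its centre; to be left alone
- tweezers: steel wafer tweezers, 140 mm long (x), 15 mm wide, 7 mm high, lying on the bench at the stand's +y side; origin under their middle; to be left alone

How it is judged:
By the outcome, as a careful person would: the job done as asked, in the order asked, and still so for the second after the job is handed in, with the robot touching nothing.
It also fails if it takes over 58 s, if anything falls off the work surface, if the arm or the gripper's body presses on something with over 40 N, if the wrist force passes 120 N, or if a joint passes its speed limit or range.

## Working session

There is one attempt and no reset: what is moved stays moved. The work goes in short steps, Python scripts to look and compute and a tool call to move; the robot and the scene stay as the last step left them, time stands still between calls to the robot, and variables do not carry over. Pictures are saved under pics/ and viewed, and the job is handed in when it is done.

Besides the shell and the picture viewer there is one more tool, called as name(argument=value, ...) on one line, values as JSON. play_rows: Moves the arm, as the interface text tells. Its arguments: {"type":"object","properties":{"deltas":{"type":"array"},"newtons":{"type":"number"}},"required":["deltas"]}

```bash
mkdir -p pics
python3 - <<'E'
from cell import arm
import cv2
print(arm.get_state())
for n in ["scene","top","wrist"]:
    im=arm.capture(n); cv2.imwrite(f"pics/{n}0.png",cv2.cvtColor(im,cv2.COLOR_RGB2BGR)); print(n,arm.calibration(n))
E
```

```text
{'time_s': 0.0, 'q': array([ 1.10042519e+00,  1.24474606e-01,  1.65165020e+00, -4.62908236e-05,
        1.36752627e+00, -8.26364009e-02]), 'dq': array([ 0.00045457,  0.00094058,  0.00028922, -0.00059669,  0.0008961 ,
       -0.00116065]), 'tau': array([ 3.15361423e-03, -4.17570305e+01, -3.59944689e+01,  7.75049860e-02,
        4.90300439e-02, -1.60011869e-04]), 'tcp_pos': array([0.24569827, 0.60150161, 0.40352047]), 'orientation': array([-3.13953751e+00, -1.24743789e-04,  2.75386718e+00]), 'force': array([-0.68383982,  0.55917664,  0.26021364]), 'wrist_torque': array([ 0.04598511,  0.01332076, -0.01408136]), 'gripper_width': 1.0035884745617478}
scene {'intrinsics': array([[357.33949065,   0.        , 254.09797835],
       [  0.        , 357.33949065, 187.85775961],
       [  0.        ,   0.        ,   1.        ]]), 'position': array([1.06997726, 0.21993832, 0.67892104]), 'attitude': array([-2.47554237,  0.00293883,  1.95292355])}
top {'intrinsics': array([[458.57047409,   0.        , 249.96927464],
       [  0.        , 458.57047409, 193.62885757],
       [  0.        ,   0.        ,   1.        ]]), 'position': array([0.47698525, 0.04907515, 1.00987214]), 'attitude': array([-2.96890493e+00, -2.54756349e-03, -1.58888255e+00])}
wrist {'intrinsics': array([[300.33654682,   0.        , 252.74479568],
       [  0.        , 300.33654682, 191.59942671],
       [  0.        ,   0.        ,   1.        ]]), 'position': array([0.18157115, 0.62758506, 0.38315255]), 'attitude': array([2.89370773e+00, 1.16492297e-03, 1.18158318e+00])}
```

View pics/scene0.png

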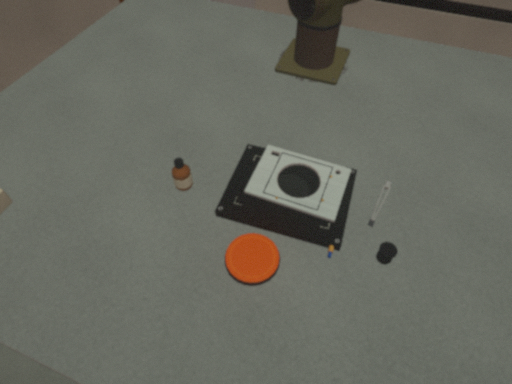

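View pics/top0.png

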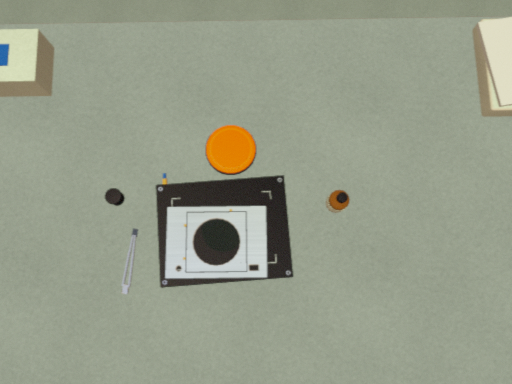

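```bash
cat > h.py <<'E'
import numpy as np, cv2
from scipy.spatial.transform import Rotation as R
def cal(c):
    return np.array(c["intrinsics"]),np.array(c["position"]),R.from_euler('xyz',c["attitude"]).as_matrix()
def ray(c,uv):
    K,p,Rm=cal(c); d=np.linalg.inv(K)@np.r_[uv,1.]; return p,Rm@d
def onz(c,uv,z):
    p,d=ray(c,uv); return p+d*(z-p[2])/d[2]
def proj(c,P):
    K,p,Rm=cal(c); x=K@(Rm.T@(np.asarray(P)-p)); return x[:2]/x[2]
E
python3 - <<'E'
from cell import arm
import cv2
from h import *
im=cv2.imread("pics/top0.png")
cv2.imwrite("pics/topc.png",cv2.resize(im[165:300,140:310],None,fx=4.4,fy=4.4,interpolation=cv2.INTER_CUBIC))
c=arm.calibration("top")
print(onz(c,(225,231),.03))
g=cv2.cvtColor(im,cv2.COLOR_BGR2GRAY)
for nm,m in (("stand",(g<60)|(g>165)),("frame",g>150)):
    m=m.astype(np.uint8)*255
    m[:165]=0;m[300:]=0;m[:,:145]=0;m[:,300:]=0
    m=cv2.morphologyEx(m,cv2.MORPH_OPEN,np.ones((3,3)))
    cs,_=cv2.findContours(m,0,2); k=max(cs,key=cv2.contourArea); r=cv2.minAreaRect(k); print(nm,r,cv2.boxPoints(r).tolist())
E
```

```text
[0.5676623  0.09834068 0.03      ]
stand ((215.5, 241.5), (71.0, 101.0), 90.0) [[165.0, 206.0], [266.0, 206.0], [266.0, 277.0], [165.0, 277.0]]
frame ((215.49996948242188, 241.5), (70.99998474121094, 100.99998474121094), 90.0) [[164.99996948242188, 206.0], [265.9999694824219, 206.0], [265.9999694824219, 277.0], [164.99996948242188, 277.0]]
```

View pics/topc.png

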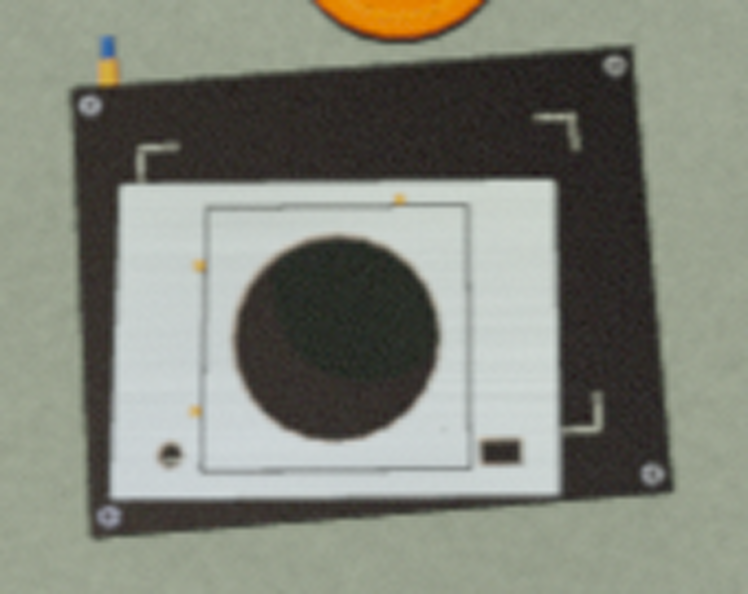

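View pics/wrist0.png

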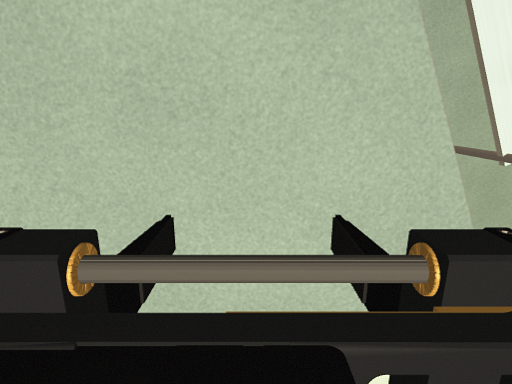

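```bash
cat >> h.py <<'E'
def fit2(loc,w):
    loc=np.array(loc,float)[:,:2];w=np.array(w)[:,:2]
    a=loc-loc.mean(0);b=w-w.mean(0)
    th=np.arctan2((a[:,0]*b[:,1]-a[:,1]*b[:,0]).sum(),(a*b).sum())
    Rm=np.array([[np.cos(th),-np.sin(th)],[np.sin(th),np.cos(th)]])
    t=w.mean(0)-Rm@loc.mean(0)
    return t,th,np.linalg.norm(loc@Rm.T+t-w,axis=1)*1000
E
python3 - <<'E'
from cell import arm
from h import *
c=arm.calibration("top")
f=lambda p:(np.array(p)+.5)/4.4-.5+[140,165]
st=[onz(c,f(p),.03) for p in [(72,90),(632,46),(673,490),(93,538)]]
t,th,r=fit2([(.11,.14),(.11,-.14),(-.11,-.14),(-.11,.14)],st)
print("stand",t,np.degrees(th),r)
# marks: outer corners TL,TR,BR
mk=[onz(c,f(p),.03) for p in [(136,146),(578,114),(603,432)]]
print(fit2([(.075,.105),(.075,-.105),(-.075,-.105)],mk))
# frame top corners: back edge z .038, front .048
s=np.sin(np.radians(4));x0=.075*np.cos(np.radians(4))
fr=[onz(c,f(p),z) for p,z in [((119,184),.038),((556,180),.038),((561,495),.0485),((110,498),.0485)]]
tf,tfh,r=fit2([(x0,.105),(x0,-.105),(-x0,-.105),(-x0,.105)],fr)
print("frame",tf,np.degrees(tfh),r)
Rm=np.array([[np.cos(th),-np.sin(th)],[np.sin(th),np.cos(th)]])
print("rel",Rm.T@(tf-t),np.degrees(tfh-th))
for P in [(.075,0),]: pass
for nm,p,z in [("hole",(170,454),.047),("slot",(501,452),.047),("win",(337,338),.043)]: print(nm,onz(c,f(p),z), Rm.T@(onz(c,f(p),z)[:2]-t))
for y in(.078,-.078): print("pin",t+Rm@[-.055,y])
E
```

```text
stand [0.57035197 0.10212539] 3.5646623489313143 [1.59142574 1.39570606 1.90194446 1.59752036]
(array([0.57113426, 0.10128727]), np.float64(0.05460606974455052), array([5.56167164, 3.50376564, 4.3763324 ]))
frame [0.54564278 0.11652098] -0.5130779627448514 [1.48843079 1.22315045 1.05999556 0.512105  ]
rel [-0.02376633  0.01590403] -4.077740311676165
hole [0.49150624 0.19499628 0.047     ] [-0.07291893  0.09759345]
slot [0.48962216 0.03911869 0.047     ] [-0.08449105 -0.05786542]
win [0.54484578 0.11635841 0.043     ] [-0.0245719   0.01579133]
pin [0.51060873 0.17655485]
pin [0.52030802 0.02085667]
```

```bash
cat >> h.py <<'E'
def plan(p0,yaw0,p1,yaw1):
    R0=R.from_euler('xyz',[np.pi,0,np.radians(yaw0)]); 
    print("delta",np.round(R0.inv().apply(np.array(p1)-p0),4),"twz",round(-(yaw1-yaw0),2))
E
python3 - <<'E'
from cell import arm
from h import *
s=arm.get_state();print(s["tcp_pos"],np.degrees(s["orientation"]))
plan([.246,.602,.405],157.79,[.545,.1165,.40],179.5)
E
```

```text
[0.24573447 0.60154399 0.40376887] [-1.79907636e+02 -8.69073566e-03  1.57780608e+02]
delta [-0.4603 -0.3365  0.005 ] twz -21.71
```

play_rows(deltas=[{"delta_pos": [-0.046, -0.034, 0], "twist": [0, 0, -3], "grip": 55}, {"delta_pos": [-0.092, -0.067, 0], "twist": [0, 0, -6], "grip": 55}, {"delta_pos": [-0.138, -0.101, 0], "twist": [0, 0, -10], "grip": 55}, {"delta_pos": [-0.184, -0.135, 0], "twist": [0, 0, -14], "grip": 55}, {"delta_pos": [-0.23, -0.168, 0.002], "twist": [0, 0, -18], "grip": 55}, {"delta_pos": [-0.276, -0.202, 0.003], "twist": [0, 0, -21.7], "grip": 55}, {"delta_pos": [-0.322, -0.235, 0.004], "twist": [0, 0, -21.7], "grip": 55}, {"delta_pos": [-0.368, -0.269, 0.005], "twist": [0, 0, -21.7], "grip": 55}])

```text
time_s: 1.15
tcp_pos: [0.4853, 0.2118, 0.3996]
orientation: [3.141, 0.0, 3.133]
force: [0.4, -0.2, 0.8]
gripper_width: 0.552
```

Run:
```python
from cell import arm
from h import *
s=arm.get_state();print(s["tcp_pos"],np.degrees(s["orientation"]))
R0=R.from_euler('xyz',[np.pi,0,np.radians(157.79)]);p=np.array([.246,.602,.405])+R0.apply([-.368,-.269,.005]);print(p)
plan(p,179.49,[.545,.1165,.38],179.5)
```

```text
[0.48529902 0.21179192 0.3995875 ] [1.79991056e+02 4.62493981e-03 1.79482668e+02]
[0.48501346 0.21385368 0.4       ]
delta [-0.0609 -0.0968  0.02  ] twz -0.01
```

play_rows(deltas=[{"delta_pos": [-0.03, -0.048, 0.01], "twist": [0, 0, 0], "grip": 55}, {"delta_pos": [-0.061, -0.097, 0.02], "twist": [0, 0, 0], "grip": 55}, {"delta_pos": [-0.061, -0.097, 0.02], "twist": [0, 0, 0], "grip": 55}, {"delta_pos": [-0.061, -0.097, 0.02], "twist": [0, 0, 0], "grip": 55}])

```text
time_s: 1.65
tcp_pos: [0.5447, 0.1161, 0.3795]
orientation: [3.141, -0.001, 3.132]
force: [-0.4, -0.1, -0.7]
gripper_width: 0.548
```

Run:
```python
from cell import arm
from h import *
s=arm.get_state();print(s["tcp_pos"],np.degrees(s["orientation"]),arm.calibration("wrist"))
for n in("wrist","scene"): cv2.imwrite(f"pics/{n}1.png",cv2.cvtColor(arm.capture(n),cv2.COLOR_RGB2BGR))
```

```text
[0.54469032 0.11609592 0.37946798] [ 1.79977259e+02 -5.32407531e-02  1.79447382e+02] {'intrinsics': array([[300.33654682,   0.        , 252.74479568],
       [  0.        , 300.33654682, 191.59942671],
       [  0.        ,   0.        ,   1.        ]]), 'position': array([0.47539756, 0.11670981, 0.35889549]), 'attitude': array([ 2.89423642e+00, -1.36119922e-03,  1.55978988e+00])}
```

View pics/wrist1.png

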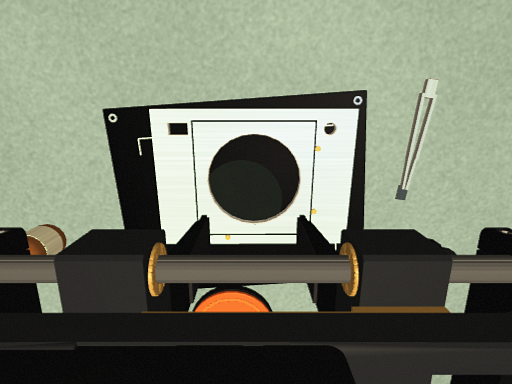

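Run:
```python
from cell import arm
from h import *
im=cv2.imread("pics/wrist1.png")
cv2.imwrite("pics/w1c.png",cv2.resize(im[80:260,95:380],None,fx=2.8,fy=2.8,interpolation=cv2.INTER_CUBIC))
c=arm.calibration("wrist")
g=cv2.cvtColor(im,cv2.COLOR_BGR2GRAY)
m=((g<110)*255).astype(np.uint8)[125:230,200:306]
for nm,p,z in [("win",(254,178),.043),("hole",(330,128.5),.047),("slot",(178,128.5),.047)]: print(nm,onz(c,p,z))
for p in [(355,99.5),(112.5,118)]: print(onz(c,p,.03))
```

```text
win [0.54030195 0.11867777 0.043     ]
hole [0.48875063 0.19650625 0.047     ]
slot [0.48735502 0.04168501 0.047     ]
[0.45988677 0.22544555 0.03      ]
[ 0.47645204 -0.0313705   0.03      ]
```

View pics/w1c.png

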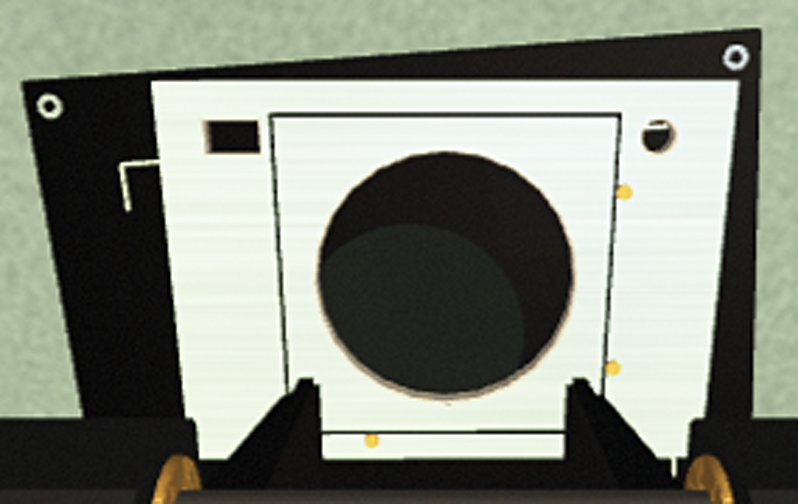

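play_rows(deltas=[{"delta_pos": [0.002, 0.001, 0.05], "twist": [0, 0, 0], "grip": 55}, {"delta_pos": [0.002, 0.001, 0.1], "twist": [0, 0, 0], "grip": 55}, {"delta_pos": [0.002, 0.001, 0.13], "twist": [0, 0, 0], "grip": 55}, {"delta_pos": [0.002, 0.001, 0.145], "twist": [0, 0, 0], "grip": 55}, {"delta_pos": [0.002, 0.001, 0.152], "twist": [0, 0, 0], "grip": 55}, {"delta_pos": [0.002, 0.001, 0.156], "twist": [0, 0, 0], "grip": 55}, {"delta_pos": [0.002, 0.001, 0.156], "twist": [0, 0, 0], "grip": 55}])

```text
time_s: 2.62
tcp_pos: [0.5433, 0.1171, 0.2248]
orientation: [3.141, 0.002, 3.133]
force: [0.1, -1.5, 0.0]
gripper_width: 0.547
```

Run:
```python
from cell import arm
from h import *
s=arm.get_state();print(s["tcp_pos"],np.degrees(s["orientation"]),s["force"])
a=[cv2.cvtColor(arm.capture(n),cv2.COLOR_RGB2BGR) for n in("wrist","top")]
cv2.imwrite("pics/b2.png",np.hstack([cv2.resize(a[0],(400,300)),cv2.resize(a[1][165:300,140:310],(400,300))]))
```

```text
[0.54332744 0.11714581 0.22476158] [1.79987733e+02 9.53899390e-02 1.79488862e+02] [ 0.11036632 -1.48712134  0.04453085]
```

View pics/b2.png

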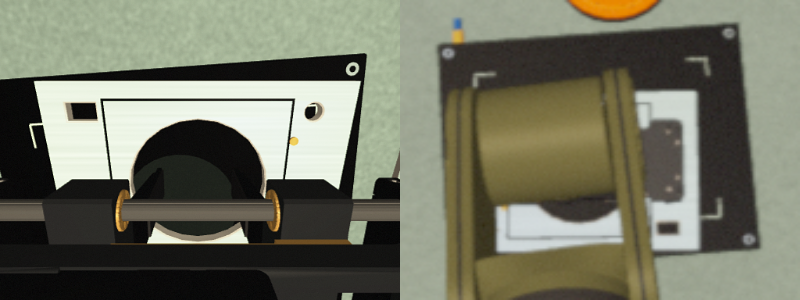

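play_rows(deltas=[{"delta_pos": [0, 0, 0.001], "twist": [0, 0, 0], "grip": 70}, {"delta_pos": [0, 0, 0.001], "twist": [0, 0, 0], "grip": 80}, {"delta_pos": [0, 0, 0.001], "twist": [0, 0, 0], "grip": 90}, {"delta_pos": [0, 0, 0.001], "twist": [0, 0, 0], "grip": 90}, {"delta_pos": [0, 0, 0.001], "twist": [0, 0, 0], "grip": 90}], newtons=6)

```text
time_s: 3.35
tcp_pos: [0.5429, 0.117, 0.2228]
orientation: [-3.142, 0.0, 3.133]
force: [0.1, -0.1, 0.3]
gripper_width: 0.898
```

```bash
cat > look.py <<'E'
import sys
from cell import arm
from h import *
n=sys.argv[1]
s=arm.get_state();print(s["time_s"],s["tcp_pos"],np.degrees(s["orientation"]),s["force"],s["gripper_width"])
w=cv2.cvtColor(arm.capture("wrist"),cv2.COLOR_RGB2BGR);sc=cv2.cvtColor(arm.capture("scene"),cv2.COLOR_RGB2BGR)
cv2.imwrite(f"pics/w{n}.png",w);cv2.imwrite(f"pics/s{n}.png",sc)
cv2.imwrite(f"pics/b{n}.png",np.hstack([w[40:300,100:],cv2.resize(sc[130:260,190:380],None,fx=2,fy=2)]))
E
python3 look.py 3
```

```text
3.35 [0.54289333 0.11700205 0.22275364] [-1.79999269e+02  6.95395081e-04  1.79482210e+02] [ 0.06293726 -0.13611416  0.26643105] 0.8981159529291072
```

View pics/b3.png

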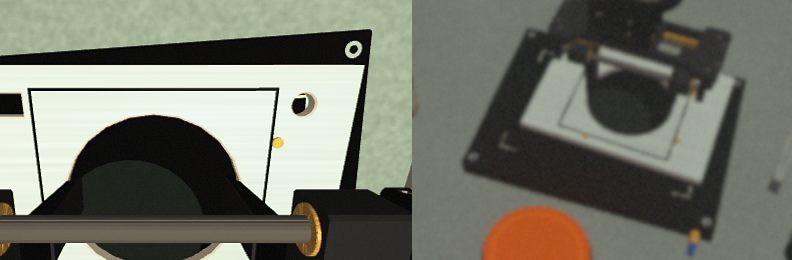

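play_rows(deltas=[{"delta_pos": [0, 0, 0], "twist": [0, 0, 0], "grip": 100}, {"delta_pos": [0, 0, 0], "twist": [0, 0, 0], "grip": 100}, {"delta_pos": [0, 0, 0], "twist": [0, 0, 0], "grip": 100}])

```text
time_s: 3.82
tcp_pos: [0.5429, 0.1172, 0.2227]
orientation: [3.141, -0.0, 3.133]
force: [-0.6, 1.6, -0.7]
gripper_width: 0.913
```

```bash
python3 look.py 4
```

```text
3.825 [0.54288546 0.11715041 0.22273351] [ 1.79979724e+02 -8.22181035e-04  1.79480640e+02] [-0.55570238  1.55042218 -0.70901639] 0.9128728715369103
```

View pics/b4.png

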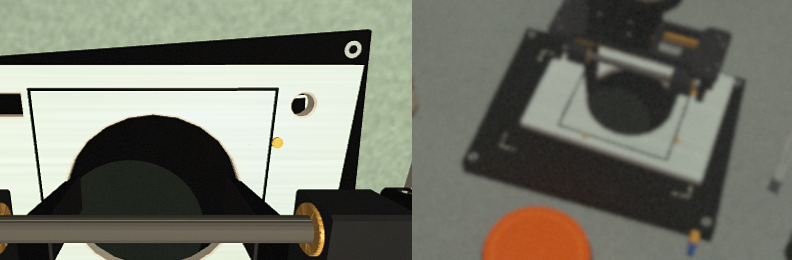

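play_rows(deltas=[{"delta_pos": [-0.003, -0.002, 0], "twist": [0, 0, -0.5], "grip": 100}, {"delta_pos": [-0.006, -0.0035, 0], "twist": [0, 0, -1], "grip": 100}, {"delta_pos": [-0.009, -0.005, 0], "twist": [0, 0, -1.6], "grip": 100}, {"delta_pos": [-0.012, -0.007, 0], "twist": [0, 0, -2.2], "grip": 100}, {"delta_pos": [-0.015, -0.009, 0], "twist": [0, 0, -2.8], "grip": 100}, {"delta_pos": [-0.018, -0.011, 0], "twist": [0, 0, -3.4], "grip": 100}, {"delta_pos": [-0.02, -0.0125, 0], "twist": [0, 0, -4.1], "grip": 100}, {"delta_pos": [-0.02, -0.0125, 0], "twist": [0, 0, -4.1], "grip": 100}], newtons=8)

```text
time_s: 4.92
tcp_pos: [0.5629, 0.104, 0.2224]
orientation: [-3.141, -0.0, -3.079]
force: [0.1, -0.4, -5.3]
gripper_width: 0.919
```

```bash
python3 look.py 5
```

```text
4.925 [0.56286327 0.10403025 0.22242805] [-1.79969049e+02 -4.51124281e-03 -1.76423795e+02] [ 0.06973431 -0.44592678 -5.27570224] 0.9189492853456765
```

View pics/w5.png

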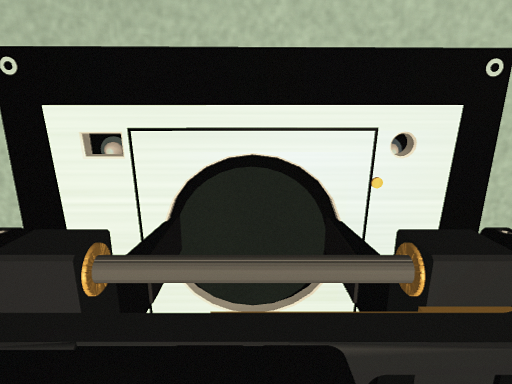

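Run:
```python
import cv2,numpy as np
im=cv2.imread("pics/w5.png")
r=lambda a:cv2.resize(a,None,fx=6,fy=6,interpolation=cv2.INTER_CUBIC)
s=cv2.imread("pics/s5.png")
cv2.imwrite("pics/z5.png",np.hstack([r(im[120:175,70:135]),r(im[120:175,370:430])]))
cv2.imwrite("pics/zs5.png",cv2.resize(s[135:255,205:370],None,fx=4.5,fy=4.5,interpolation=cv2.INTER_CUBIC))
```

```text
(no output)
```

View pics/z5.png

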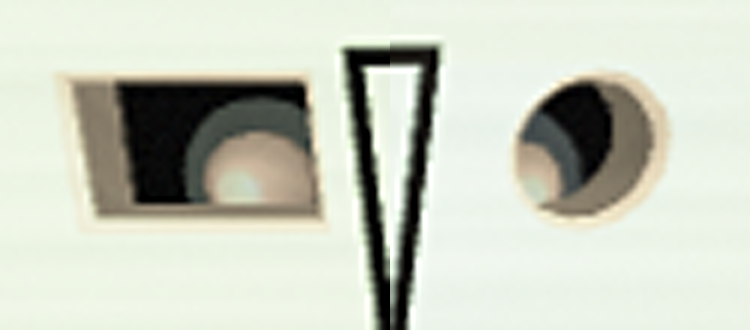

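View pics/zs5.png

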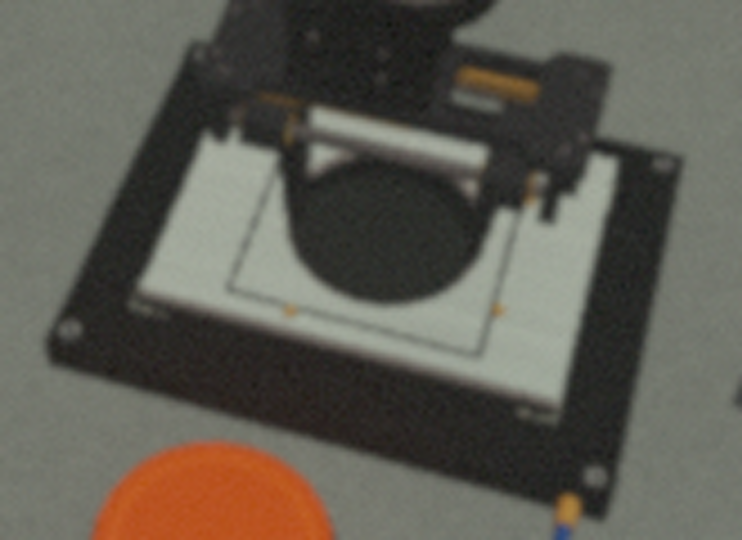

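Run:
```python
from cell import arm
from h import *
c=arm.calibration("wrist")
from scipy.optimize import brentq
def pair(a,b): 
    z=brentq(lambda z:np.linalg.norm(onz(c,a,z)-onz(c,b,z))-.156,-.1,.1); return z,onz(c,a,z),onz(c,b,z)
print(pair((403.3,144.8),(102.7,144.7)))
print(pair((389.5,153),(113.3,151.2)))
print("pins@.036",onz(c,(389.5,153),.036),onz(c,(113.3,151.2),.036))
print("marks/corners stand screws",onz(c,(495,67),.03),onz(c,(8,66),.03))
```

```text
(0.04481212707327575, array([0.50356987, 0.17876098, 0.04481213]), array([0.51300434, 0.02304653, 0.04481213]))
(0.03195885664455167, array([0.50941844, 0.17828264, 0.03195886]), array([0.51788873, 0.02251276, 0.03195886]))
pins@.036 [0.50904219 0.17641489 0.036     ] [0.51731101 0.02434981 0.036     ]
marks/corners stand screws [0.46065131 0.22755721 0.03      ] [ 0.47600489 -0.03203576  0.03      ]
```

play_rows(deltas=[{"delta_pos": [-0.0015, -0.0004, 0], "twist": [0, 0, 0.1], "grip": 100}, {"delta_pos": [-0.003, -0.0009, 0], "twist": [0, 0, 0.2], "grip": 100}, {"delta_pos": [-0.004, -0.0009, 0], "twist": [0, 0, 0.3], "grip": 100}, {"delta_pos": [-0.005, -0.0009, 0], "twist": [0, 0, 0.3], "grip": 100}, {"delta_pos": [-0.005, -0.0009, 0], "twist": [0, 0, 0.3], "grip": 100}])

```text
time_s: 5.65
tcp_pos: [0.5679, 0.1037, 0.2228]
orientation: [3.142, 0.0, -3.084]
force: [1.0, -0.6, -5.2]
gripper_width: 0.916
```

```bash
cat >> look.py <<'E'
r=lambda a:cv2.resize(a,None,fx=6,fy=6,interpolation=cv2.INTER_CUBIC)
cv2.imwrite(f"pics/z{n}.png",np.hstack([r(w[120:175,70:135]),r(w[120:175,370:430])]))
cv2.imwrite(f"pics/zs{n}.png",cv2.resize(sc[135:255,205:370],None,fx=4.5,fy=4.5,interpolation=cv2.INTER_CUBIC))
E
python3 look.py 6
```

```text
5.65 [0.56793123 0.1037444  0.22278171] [ 1.79999650e+02  1.04784391e-02 -1.76721072e+02] [ 1.01811452 -0.58255673 -5.21268451] 0.9163001813962087
```

View pics/w6.png

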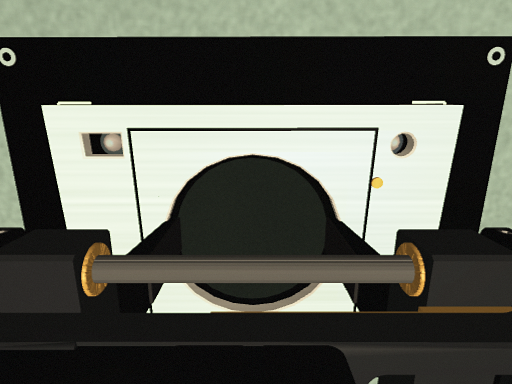

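View pics/z6.png

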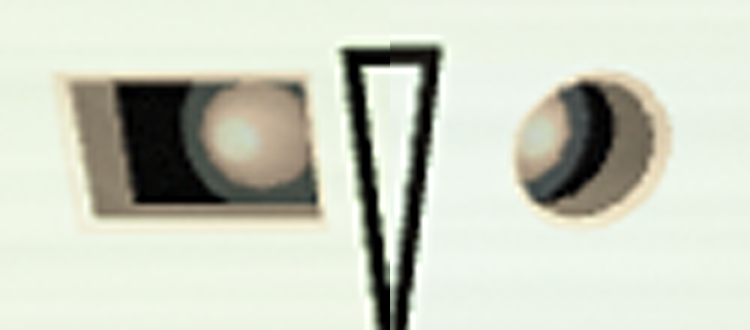

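Run:
```python
from cell import arm
from h import *
c=arm.calibration("wrist")
for z in(.045,): print("hole/slot",onz(c,(403.3,144.8),z)[:2],onz(c,(102.7,144.7),z)[:2])
for z in(.0335,.036): print("pins",onz(c,(390.5,143),z)[:2],onz(c,(112.7,142.2),z)[:2])
```

```text
hole/slot [0.50916197 0.17883155] [0.5177962 0.0229701]
pins [0.50933615 0.17732246] [0.51749623 0.02299252]
pins [0.50917887 0.17617227] [0.51721799 0.02413   ]
```

play_rows(deltas=[{"delta_pos": [-0.0006, -0.0008, 0], "twist": [0, 0, 0], "grip": 100}, {"delta_pos": [-0.0006, -0.0008, 0], "twist": [0, 0, 0], "grip": 100}, {"delta_pos": [-0.0006, -0.0008, 0], "twist": [0, 0, 0], "grip": 88}, {"delta_pos": [-0.0006, -0.0008, 0], "twist": [0, 0, 0], "grip": 86}, {"delta_pos": [-0.0006, -0.0008, 0], "twist": [0, 0, 0], "grip": 86}, {"delta_pos": [-0.0006, -0.0008, 0], "twist": [0, 0, 0], "grip": 86}])

```text
time_s: 6.5
tcp_pos: [0.5689, 0.103, 0.2235]
orientation: [-3.142, 0.001, -3.084]
force: [-0.7, 0.4, -0.5]
gripper_width: 0.86
```

```bash
python3 look.py 7
```

```text
6.5 [0.5688544  0.10300118 0.22352203] [-1.79999546e+02  7.99791172e-02 -1.76716580e+02] [-0.66513609  0.37556968 -0.51517059] 0.8596959630550113
```

View pics/w7.png

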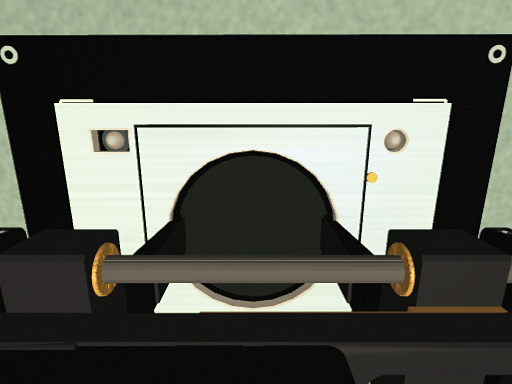

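View pics/z7.png

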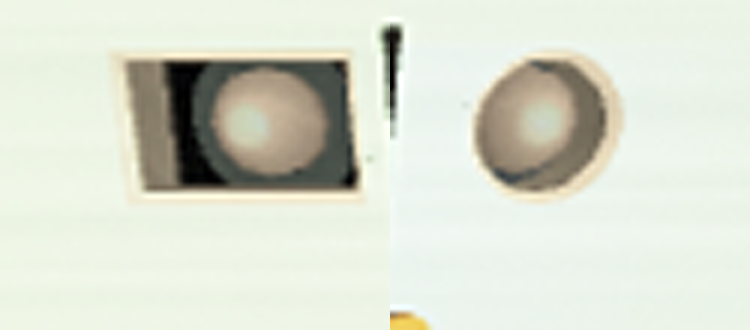

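Run:
```python
from cell import arm
from h import *
from scipy.optimize import brentq
c=arm.calibration("wrist")
def z(a,b,L): return brentq(lambda z:np.linalg.norm(onz(c,a,z)-onz(c,b,z))-L,-.1,.1)
print("top z from hole-slot",z((396.5,140.8),(110,140.8),.156))
print("from front corners",z((450.5,103),(56,103),.210), "screws",z((497,54),(9,55),.26))
```

```text
top z from hole-slot 0.037178987428968344
from front corners 0.0359174983094296 screws 0.029401311476330447
```

View pics/zs7.png

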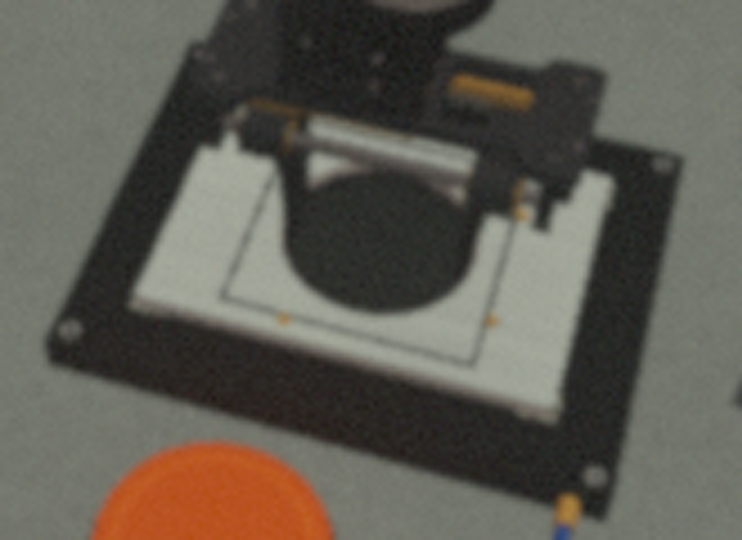

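Seated: the frame's front top face is now at about 37 mm, where flat means 38 mm. I'll narrow the fingers and withdraw straight up.

play_rows(deltas=[{"delta_pos": [0, 0, 0], "twist": [0, 0, 0], "grip": 60}, {"delta_pos": [0, 0, 0], "twist": [0, 0, 0], "grip": 55}, {"delta_pos": [0, 0, -0.004], "twist": [0, 0, 0], "grip": 55}, {"delta_pos": [0, 0, -0.015], "twist": [0, 0, 0], "grip": 55}, {"delta_pos": [0, 0, -0.04], "twist": [0, 0, 0], "grip": 55}, {"delta_pos": [0, 0, -0.08], "twist": [0, 0, 0], "grip": 55}, {"delta_pos": [0, 0, -0.13], "twist": [0, 0, 0], "grip": 55}, {"delta_pos": [0, 0, -0.13], "twist": [0, 0, 0], "grip": 55}])

```text
time_s: 7.6
tcp_pos: [0.5699, 0.1031, 0.3597]
orientation: [3.141, 0.011, -3.084]
force: [-0.4, -0.8, -0.1]
gripper_width: 0.547
```

```bash
python3 look.py 8
```

```text
7.6 [0.56988254 0.1031136  0.35968878] [ 179.98151166    0.65766524 -176.7166252 ] [-0.40994085 -0.77857168 -0.14163831] 0.5472155658838752
```

View pics/w8.png

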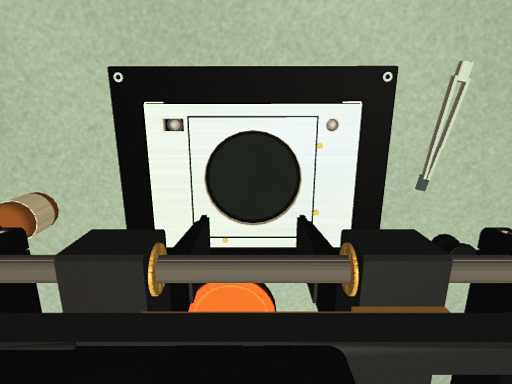

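Pins are showing in the slot at (174,125) and in the hole at (332,125), and the frame looks square on the stand. Next I'll move clear and check with the top camera.

play_rows(deltas=[{"delta_pos": [0.03, 0.05, -0.01], "twist": [0, 0, 0], "grip": 55}, {"delta_pos": [0.06, 0.1, -0.02], "twist": [0, 0, 0], "grip": 55}, {"delta_pos": [0.09, 0.15, -0.03], "twist": [0, 0, 0], "grip": 55}, {"delta_pos": [0.12, 0.2, -0.03], "twist": [0, 0, 0], "grip": 55}, {"delta_pos": [0.15, 0.25, -0.03], "twist": [0, 0, 0], "grip": 55}, {"delta_pos": [0.18, 0.3, -0.03], "twist": [0, 0, 0], "grip": 55}, {"delta_pos": [0.21, 0.35, -0.03], "twist": [0, 0, 0], "grip": 55}, {"delta_pos": [0.21, 0.35, -0.03], "twist": [0, 0, 0], "grip": 55}])

```text
time_s: 8.7
tcp_pos: [0.3363, 0.4424, 0.3808]
orientation: [-3.14, -0.003, -3.079]
force: [0.7, -0.6, -0.5]
gripper_width: 0.551
```

Run:
```python
from cell import arm
from h import *
s=arm.get_state();print(s["time_s"],s["tcp_pos"],s["force"])
t=cv2.cvtColor(arm.capture("top"),cv2.COLOR_RGB2BGR);sc=cv2.cvtColor(arm.capture("scene"),cv2.COLOR_RGB2BGR)
cv2.imwrite("pics/t9.png",t);cv2.imwrite("pics/s9.png",sc)
cv2.imwrite("pics/tc9.png",cv2.resize(t[165:300,140:310],None,fx=4.4,fy=4.4,interpolation=cv2.INTER_CUBIC))
t0=cv2.imread("pics/top0.png");cv2.imwrite("pics/cmp9.png",np.vstack([np.hstack([t0[110:310,90:370],t[110:310,90:370]]),cv2.resize(sc[120:290,150:420],(560,353))]))
```

```text
8.7 [0.33631574 0.44238211 0.38077119] [ 0.68778935 -0.61614121 -0.54022718]
```

View pics/tc9.png

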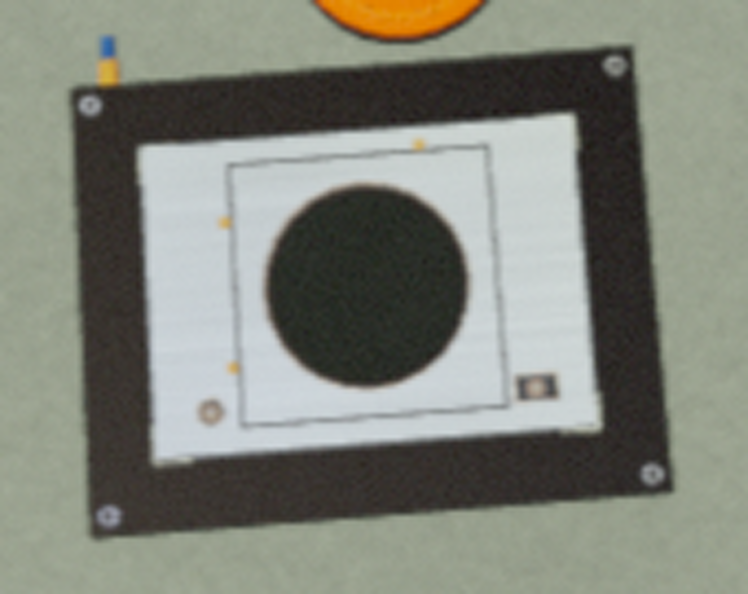

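View pics/cmp9.png

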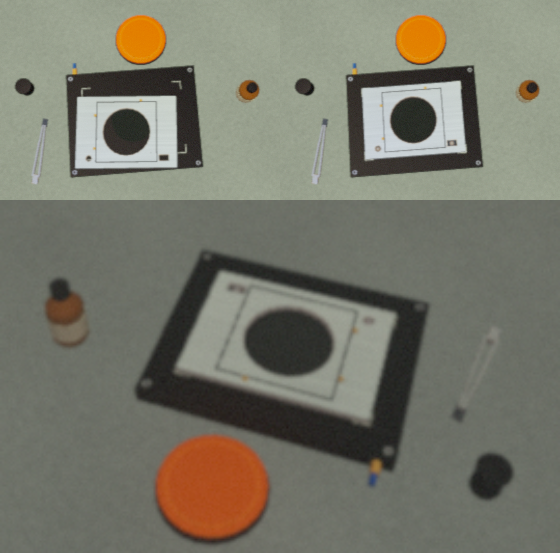

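```bash
python3 -c "
from cell import arm
print(arm.sign_off())"
```

```text
the job is handed in; nothing more can be done
None
```

The frame is seated on the stand, with its round hole and its slot both over their pins, and I have handed the job in. I spread the fingertips gently inside the frame's window (6–8 N) and slid it about 26 mm in +x and 14 mm in -y, turning it about 4°. After one small correction from the wrist camera I released it and it dropped over the pins. I then drew the fingers in, lifted them straight out and moved the arm clear. The clock read about 9 s.

**Last checks:**
- **Seating:** the final top view shows the frame square and lined up with the corner marks, with a pin visible in both the hole and the slot.
- **Flatness:** with the fingers open but still in the window, the wrist camera put the front top face at 36–37 mm, against 38 mm when flat. It had been about 45–48 mm while riding on the pins. I judged flatness from that and from the views, and did not measure it again after moving clear.
- **Other items:** the wafer box, bottle, loupe and tweezers look unmoved between the first and last top views.

**What disagreed:**
- **Cameras:** the top and wrist cameras differed by 2–5 mm on absolute position, so I used wrist-camera offsets between the pins and the holes for the final correction.
- **Lifting:** while I held the frame, the wrist sensor read about 5 N downward, roughly the frame's weight, so the fingers carried much of the load. I commanded no upward motion until the frame was released.

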